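# Take a proof on a sprung platen with a rubbing pad

### The arm

A 7-joint arm with a two-finger parallel gripper is mounted at the origin on the work surface; the furniture and walls round the work are solid. World frame = base frame: x ahead of the robot, y to its left, z up, the work surface at z = 0. Lengths are in m, angles in degrees, forces in N, time in s.
With the tool pointing down it reaches from about 0.425 to 0.875 m from the base axis. Payload 4.7 kg.
Tool frame: the origin (TCP) lies between the finger pads; the fingertips stand env.finger_overhang ahead of it and the grasp point (between the pads) lies 5 mm behind it (env.finger_overhang is the distance from the TCP to the fingertips, in m); z points along the fingers, y is the line along which they close (so a half turn about z gives the same grasp; the last joint's range is limited). The gripper opens to 87 mm and grips with 3 to 60 N. Pads are 19 mm wide; open, the fingers measure 117 mm over their backs; the gripper's body (75 mm by 190 mm) begins 51 mm behind the grasp point.
Start: joints at [74.089, 18.392, -4.016, 83.108, 1.295, 78.541, -3.26], TCP at [0.187, -0.623, 0.237] pointing down, gripper open.
Joint ranges: [-163.93, 163.93], [-17.29, 119.83], [-79.2, 71.16], [3.27, 140.29], [-89.18, 269.18], [5.43, 117.66], [-154.24, 154.24]. Speed limits (degrees/s): [147.25, 147.25, 180, 180, 180, 180, 180].

### API

Orientations are given as [roll, pitch, yaw] about the fixed x, y, z axes, in that order (R = Rz(yaw) Ry(pitch) Rx(roll)).
In Python, from cell import telemetry, eyes, env, models gives the robot as it stands. The module is installed in compiled form; this text tells all that it offers.
- The arm moves only by the tool drive_tool, never from a script. Its arguments are lists of equal length, an entry for each row: "angular": the turn, a rotation vector about the tool's x, y, z in rad, a list of three; "delta_pos": the shift along the tool's x, y, z in cm, a list of three; "gripper": the finger opening in cm, from 0 to 8.7. A call has 1 to 20 rows; each row shifts and turns the commanded pose from where the row before left it, along the tool's axes as they then stand; what a row does not reach is not made up. A row lasts 1/10 s, in which the tool goes at most 50 mm and 8.59 degrees, less where a joint would pass 70% of its speed; a pose out of reach is approached as far as the arm can. A call with a gripper value outside its range is refused whole. The fingers move at their own pace and stop on an object; "squeeze" is the grip in N (left out, the last holds). Time passes only in rows, so rows that do not move let the fingers close. It gives the time, the measured TCP pose, the force, the opening and the grip force at its end, in the units of the state.
- telemetry.get_obs(): the state, without advancing time (a new reading comes with each control period).
- eyes.read_camera(name): name is "scene" or "side" or "wrist"; returns a dict with "pixels" (420x560x3 uint8, red, green, blue), "mtx" (3x3 intrinsics, pixels), "origin" and "orientation" of the camera in the world. Camera axes: x right, y down, z forward; pixel columns grow to the right and rows downward; lengths in m; the calibration is good to about 2 mm. A picture is of the moment at which its call begins. There is no depth.
- env.sign_off(): hands the job in; it is judged then, once.
Trained networks look in a picture, given as the dict that the camera call returned (one of the last four; its "shot" number tells which), for a name from the list of things; names that differ only in an ending like _2 or _b are one class to them, and where a whole thing is asked for, a point or a joint stands for the part that bears it (a point fixed in the world has none). Each returns a list of dicts, best first, with "p" (0 to 1); they miss things now and then, are a little off and sometimes report something else, mostly with a low value. They report only what shows in the picture. A call takes as long as a camera call. They do not tell look-alikes from the thing itself.
- models.search_frame(picture, target): "centre" ([column, row] in pixels, amid what is visible of it).
- models.cut_out(picture, target): "pixels" (420x560 bool, what is visible of it) and "centre" ([column, row] in pixels, amid what is visible of it).
The state is a dict: "time_s": time; "qpos": joint angles; "joint_velocities": joint speeds; "effort": joint torques, N m; "tool_pos": TCP position; "tool_rot": TCP orientation; "force": force on the tool from outside, world axes, zero at the start; "wrist_torque": the same for the moment, N m; "grip_width": finger opening in m; "grasp_force": force on a finger pad.
Only numpy, scipy, OpenCV 4.12 (cv2) and the standard library are available. Lean on these libraries where they do the work, as an engineer would, in place of code of your own. Each camera call takes 0.05 s, during which the arm holds its last target. There are 200 camera calls.

### The job

Take a proof on the small printing jig: pick up the round rubbing pad by its bar handle from its cork rest, lay it flat on the middle of the jig's sprung platen, and press squarely down until the platen bottoms out level on the block beneath. Hold it down there with a firm, steady push of about 20 N for two seconds (under 14 N prints nothing, over 30 N bruises the block). Then lift the pad off and set it back flat on the middle of its cork, let go, and leave everything else where it is.

Things in the scene. Friction and masses are not known exactly. Their poses are not given: they have to be found in the camera images.
- baren_grip (a point): Rubbing pad: flat straw-coloured disc, 110 mm across, 14 mm thick, about 85 g, with a bridge-like bar handle over its middle. The bar runs along the pad's x axis, is 78 mm long and 14 mm wide (y), 25 to 35 mm above the pad's underside, open beneath between its two end feet. This point: centre of the bar, 30 mm above the underside; z up, square to the flat face. Grip the bar across its width.
- jig: Printing jig: square wooden base 170 x 170 x 18 mm fixed to the table, with four upright steel guide posts (10 mm thick) 62 mm either side of the middle in x and y, whose tops stand 64 mm above the table. Origin: centre of its underside, on the table; x and y run along its sides.
- platen: The jig's floating platen: square plywood plate 146 x 146 x 12 mm with a brass ring round each guide post, on four springs; a ring of eight black rubber buttons, 72 mm across and 1 mm proud of its top, meets the pad. Origin: centre of its top face, 56 mm above the table when up; z square to that face. It tips up to 7 degrees if pushed off its middle.
- platen_lift (a joint): How far the platen is pressed down, in m (0 = up). Its springs give from about 3 N and add 0.5 N a mm, 10 N at most; after 5 to 13 mm (different every time, not known beforehand) it lands on a hard 80 x 80 mm wooden block under its middle, and the force rises steeply. The springs lift it again when let go.
- cork_rest: Round cork mat, 130 mm across and 5 mm thick, fixed on the table; the rubbing pad lies on its middle. Origin: centre of its underside; its top is 5 mm above that.
- tea_glass: Bystander: tea glass 63 mm wide, 88 mm tall; origin at the centre of its underside. Leave alone.
- ink_bottle: Bystander: brown ink bottle 46 mm wide, 85 mm tall; origin at the centre of its underside. Leave alone.
- ink_roller: Bystander: ink roller lying down, 169 x 100 x 33 mm, wooden handle along its x axis; origin at the centre of its underside. Leave alone.
- offcut_0: Bystander: small wooden offcut 32 x 75 x 18 mm; origin at the centre of its underside. Leave alone.
Things that resemble listed ones, but are neither listed nor needed, are in the scene too. Of the things that look like the cork_rest, the smaller one is meant.

How it is judged:
By the outcome, as a careful person would: the job done as asked, in the order asked, and still so for the second after the job is handed in, with the robot touching nothing.
It also fails if it takes over 64 s, if anything falls off the work surface, if the arm or the gripper's body presses on something with over 40 N, if the wrist force passes 120 N, or if a joint passes its speed limit or range.

## Working session

There is one attempt and no reset: what is moved stays moved. The work goes in short steps, Python scripts to look and compute and a tool call to move; the robot and the scene stay as the last step left them, time stands still between calls to the robot, and variables do not carry over. Pictures are saved under pics/ and viewed, at most 10 in all, crops included, and the job is handed in when it is done.

Besides the shell and the picture viewer there is one more tool, called after ">>>" in YAML: its name, and indented under it one key for each argument. drive_tool: Moves the arm, as the interface text tells. Its arguments: {"type":"object","properties":{"angular":{"type":"array","items":{"type":"array","items":{"type":"number"}}},"delta_pos":{"type":"array","items":{"type":"array","items":{"type":"number"}}},"gripper":{"type":"array","items":{"type":"number"}},"squeeze":{"type":"number"}},"required":["angular","delta_pos","gripper"]}

```bash
mkdir -p pics; cat > h.py <<'E'
import numpy as np, cv2
from scipy.spatial.transform import Rotation as Ro
from cell import telemetry, eyes, env, models
def Rm(o):
    o=np.array(o,float)
    if o.shape==(3,3): return o
    return Ro.from_euler('xyz',o,degrees=True).as_matrix()
def ray(im,uv,z):
    d=Rm(im['orientation'])@np.linalg.inv(im['mtx'])@np.array([uv[0],uv[1],1.]); o=np.array(im['origin'])
    return o+d*(z-o[2])/d[2]
def proj(im,P):
    P=np.atleast_2d(P); c=(P-np.array(im['origin']))@Rm(im['orientation']); q=c@np.array(im['mtx']).T
    return q[:,:2]/q[:,2:]
def save(im,n): cv2.imwrite('pics/'+n,im['pixels'][:,:,::-1])
E
python3 - <<'E'
from h import *
print(telemetry.get_obs(), env.finger_overhang)
for n in ['scene','side']:
    im=eyes.read_camera(n); save(im,n+'1.png'); print(n,im['origin'],im['orientation'],im['mtx'])
    for t,z in [('baren_grip',.02),('jig',.018),('platen',.056),('cork_rest',.005)]:
        for r in models.cut_out(im,t): print(t,round(r['p'],2),np.round(r['centre']),r['pixels'].sum(),ray(im,r['centre'],z).round(3))
E
```

```text
{'time_s': 0.0, 'qpos': array([74.08942078, 18.44099464, -4.01583575, 83.17530644,  1.29272143,
       78.54023172, -3.26090423]), 'joint_velocities': array([ 0.06874097, -0.02594064, -0.07164994, -0.0630826 ,  0.0449228 ,
        0.02518083,  0.02598309]), 'effort': array([ 1.28317497e-04, -4.91288102e+01, -4.03756108e-01, -3.12526596e+01,
       -6.37706439e-02,  4.37250466e-02,  1.82085482e-04]), 'tool_pos': array([ 0.18680147, -0.62202718,  0.23543604]), 'tool_rot': array([-1.79888585e+02,  3.40239859e-03,  1.67192709e+01]), 'force': array([ 0.75377892, -0.06352658, -0.40441072]), 'wrist_torque': array([ 0.03012237,  0.00462048, -0.00593235]), 'grasp_force': 0.0, 'grip_width': 0.08718016282854875} 0.014
scene [ 1.43437229 -0.08713344  1.21193172] [-140.96469044    0.48236259   94.91335378] [[422.73967072   0.         279.29207857]
 [  0.         422.73967072 203.14297558]
 [  0.           0.           1.        ]]
baren_grip 0.83 [280. 222.] 610 [ 0.556 -0.168  0.02 ]
jig 0.75 [216. 218.] 2084 [ 0.557 -0.399  0.018]
jig 0.48 [347. 199.] 268 [0.432 0.064 0.018]
platen 0.97 [214. 211.] 1359 [ 0.553 -0.402  0.056]
platen 0.53 [167. 191.] 347 [ 0.478 -0.587  0.056]
cork_rest 0.85 [400. 181.] 860 [0.316 0.27  0.005]
cork_rest 0.66 [275. 230.] 136 [ 0.581 -0.185  0.005]
side [0.43168281 0.87471244 0.99732532] [-131.32306679    1.14130922 -176.83053014] [[421.61858801   0.         277.67611976]
 [  0.         421.61858801 208.83080541]
 [  0.           0.           1.        ]]
baren_grip 0.64 [274. 223.] 600 [ 0.523 -0.161  0.02 ]
baren_grip 0.45 [276. 173.] 1015 [ 0.531 -0.445  0.02 ]
jig 0.63 [274. 181.] 1551 [ 0.536 -0.395  0.018]
jig 0.44 [295. 144.] 321 [ 0.461 -0.653  0.018]
platen 0.74 [277. 175.] 948 [ 0.523 -0.382  0.056]
cork_rest 0.74 [344. 344.] 2207 [0.313 0.274 0.005]
cork_rest 0.62 [272. 231.] 177 [ 0.525 -0.137  0.005]
```

```bash
python3 - <<'E'
import cv2,numpy as np
a=cv2.imread('pics/scene1.png')[130:290,120:440];b=cv2.imread('pics/side1.png')[120:400,160:440]
cv2.imwrite('pics/v1.png',cv2.resize(a,None,fx=2.5,fy=2.5,interpolation=cv2.INTER_CUBIC))
cv2.imwrite('pics/v2.png',cv2.resize(b,None,fx=2.1,fy=2.1,interpolation=cv2.INTER_CUBIC))
E
```

```text
(no output)
```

View pics/v1.png

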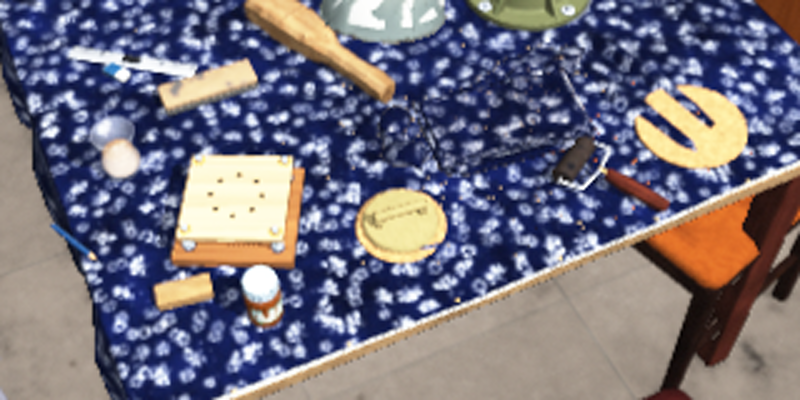

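View pics/v2.png

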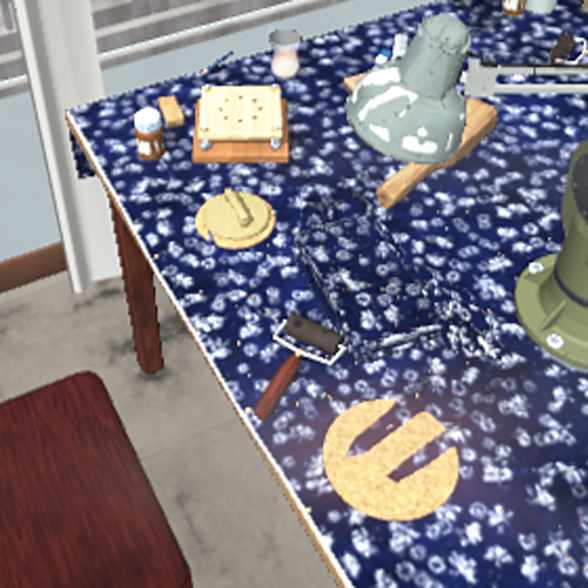

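View 1 (scene crop): the pad is on its small cork at about px (281,219), and the jig is at (215,211). The large slotted cork at (397,180) is the look-alike. Something glass-like shows around (310,180). I'll check the full frame.

View pics/scene1.png

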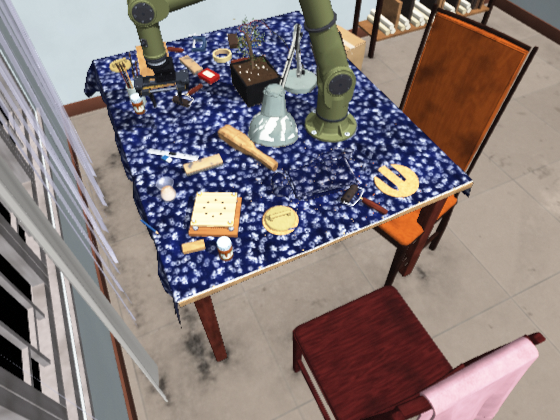

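View pics/side1.png

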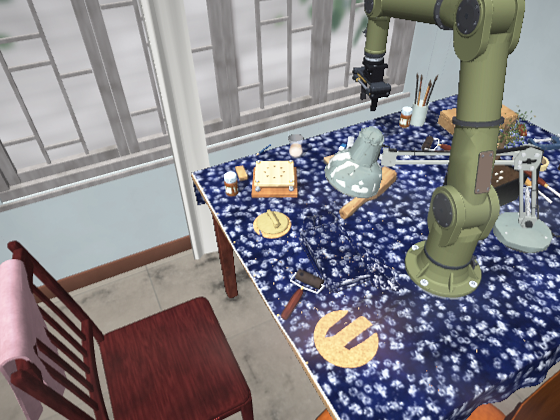

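The wide views show a desk lamp leaning in, with its head at scene (275,120) and side (360,165). The arm starts over by the window side. The pad with the small round cork is at scene (281,219) and side (272,223). I'll triangulate the lamp and the key things.

```bash
python3 - <<'E'
from h import *
A=eyes.read_camera('scene');B=eyes.read_camera('side')
def tri(a,b):
    M=[];v=[]
    for im,uv in((A,a),(B,b)):
        o=np.array(im['origin']);d=ray(im,uv,0)-o;d/=np.linalg.norm(d);P=np.eye(3)-np.outer(d,d);M.append(P);v.append(P@o)
    p=np.linalg.lstsq(np.vstack(M),np.hstack(v),rcond=None)[0]
    return p.round(3),(proj(A,p)[0]-a).round(1)
for n,a,b in[('lamp top',(273,90),(371,128)),('lamp mid',(274,128),(353,180)),('bar',(281,217.5),(272,219)),('pad',(281,219),(272.4,223)),('jig c',(215,211),(275,173))]: print(n,*tri(np.array(a),np.array(b)))
for n,z in(('pad',.019),):
    print(ray(A,(281,219),z),ray(B,(272.4,223),z))
o=telemetry.get_obs()
W=eyes.read_camera('wrist');R=Rm(o['tool_rot']);print('cam in tool',R.T@(np.array(W['origin'])-o['tool_pos']),(R.T@Rm(W['orientation'])).round(3),W['mtx'])
E
```

```text
lamp top [ 0.235 -0.222  0.346] [-0.8 -2.4]
lamp mid [ 0.262 -0.212  0.18 ] [1.1 2.5]
bar [ 0.532 -0.172  0.022] [-0.8 -1.5]
pad [ 0.53  -0.171  0.007] [-0.5 -0.9]
jig c [ 0.536 -0.405  0.043] [-0.9 -1.8]
[ 0.54275281 -0.16781788  0.019     ] [ 0.52652528 -0.16228301  0.019     ]
cam in tool [ 0.07244826  0.0005948  -0.1483952 ] [[ 0.    -0.964 -0.267]
 [ 1.     0.     0.   ]
 [-0.    -0.267  0.964]] [[303.25121603   0.         280.41371896]
 [  0.         303.25121603 204.77982632]
 [  0.           0.           1.        ]]
```

>>> drive_tool:
  angular:
    - [0,0,0]
    - [0,0,0]
    - [0,0,0]
    - [0,0,0]
    - [0,0,0]
    - [0,0,0]
    - [0,0,0]
    - [0,0,0]
    - [0,0,0]
    - [0,0,0]
    - [0,0,0]
    - [0,0,0]
    - [0,0,0]
    - [0,0,0]
    - [0,0,0]
    - [0,0,0]
  delta_pos:
    - [2.83,-0.77,0]
    - [2.83,-0.77,0]
    - [2.83,-0.77,0]
    - [2.83,-0.77,0]
    - [2.83,-0.77,0]
    - [2.83,-0.77,0]
    - [2.83,-0.77,0]
    - [2.83,-0.77,0]
    - [2.83,-0.77,0]
    - [2.83,-0.77,0]
    - [2.83,-0.77,0]
    - [2.83,-0.77,0]
    - [2.83,-0.77,0]
    - [2.83,-0.77,0]
    - [0,0,0]
    - [0,0,0]
  gripper: [8,8,8,8,8,8,8,8,8,8,8,8,8,8,8,8]

```text
time_s: 2.25
tool_pos: [0.5359, -0.4047, 0.2364]
tool_rot: [-180.0, 0.0, 16.8]
force: [0.4, -0.1, -0.0]
grip_width: 0.0799
grasp_force: 0.0
```

```bash
python3 - <<'E'
from h import *
import pickle
im=eyes.read_camera('wrist');save(im,'w_jig.png')
pickle.dump(im,open('jig.pkl','wb'))
for r in models.cut_out(im,'platen'): print(r['p'],r['centre'],ray(im,r['centre'],.056)); 
E
```

```text
0.79 [277.3, 185.6] [ 0.53823398 -0.4010772   0.056     ]
```

>>> drive_tool:
  angular:
    - [0,0,0]
    - [0,0,0]
    - [0,0,0]
    - [0,0,0]
    - [0,0,0]
    - [0,0,0]
    - [0,0,0]
    - [0,0,0]
    - [0,0,0]
    - [0,0,0]
  delta_pos:
    - [0.8,-2.8,0]
    - [0.8,-2.8,0]
    - [0.8,-2.8,0]
    - [0.8,-2.8,0]
    - [0.8,-2.8,0]
    - [0.8,-2.8,0]
    - [0.8,-2.8,0]
    - [0.8,-2.8,0]
    - [0,0,0]
    - [0,0,0]
  gripper: [8,8,8,8,8,8,8,8,8,8]

```text
time_s: 3.35
tool_pos: [0.5318, -0.1734, 0.237]
tool_rot: [179.9, 0.0, 16.7]
force: [-0.3, -0.6, 1.1]
grip_width: 0.08
grasp_force: 0.0
```

```bash
python3 - <<'E'
from h import *
import pickle
im=eyes.read_camera('wrist');save(im,'w_pad.png')
pickle.dump(im,open('pad.pkl','wb'))
for t in ('baren_grip','cork_rest'):
  for r in models.cut_out(im,t): print(t,r['p'],r['centre'],ray(im,r['centre'],.02),r['pixels'].sum())
a=cv2.imread('pics/w_jig.png');b=cv2.imread('pics/w_pad.png')
cv2.imwrite('pics/both.png',np.hstack([a[:,80:480],b[:,80:480]]))
E
```

```text
baren_grip 0.71 [280.1, 180.6] [ 0.5337856  -0.17344626  0.02      ] 5866
cork_rest 0.66 [289.5, 136.9] [ 0.58699872 -0.16906361  0.02      ] 1973
```

View pics/both.png

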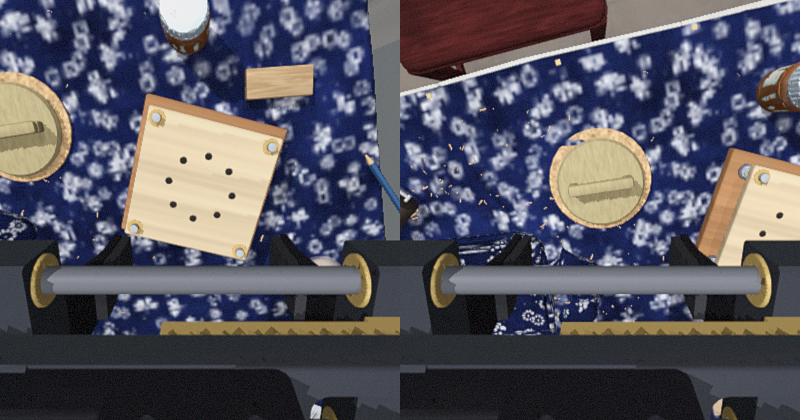

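Left: platen with posts at px (236,117), (352,146), (319,252) and (214,228), and eight buttons round (281,187). Right: the pad sits on its cork at (281,178), with the bar from about (249,190) to (313,181). Something cloth-textured lies under the left finger near (170,260). I'll refine these numerically.

```bash
python3 - <<'E'
from h import *
import pickle
J=pickle.load(open('jig.pkl','rb'));P=pickle.load(open('pad.pkl','rb'))
posts=np.array([(236,117),(352,146),(319,252),(214,228)])
w=np.array([ray(J,p,.064) for p in posts]);print(w.round(4),w.mean(0).round(4),[round(np.linalg.norm(w[i]-w[i-1]),4) for i in range(4)])
for i in range(4):
    d=w[i]-w[i-1];print('side ang',np.degrees(np.arctan2(d[1],d[0])).round(1))
g=cv2.cvtColor(J['pixels'],cv2.COLOR_RGB2GRAY)
m=np.zeros_like(g);cv2.circle(m,(281,187),48,255,-1)
t=((g<100)&(m>0)).astype(np.uint8)
n,l,s,c=cv2.connectedComponentsWithStats(t)
b=np.array([ray(J,c[i],.057) for i in range(1,n) if s[i,4]>8]);print(len(b),'buttons mean',b.mean(0).round(4))
# pad
r=[r for r in models.cut_out(eyes.read_camera('wrist'),'baren_grip')][0]
m=r['pixels'].astype(np.uint8);k=np.argwhere(m)[:,::-1];print(k.min(0),k.max(0))
cs=max(cv2.findContours(m,0,1)[0],key=cv2.contourArea)[:,0]
h=np.array([ray(P,p,.019)[:2] for p in cs]);(c,rad)=cv2.minEnclosingCircle(h.astype(np.float32)*1000);print('pad',c,rad,h.mean(0))
x=cv2.resize(P['pixels'][120:240,220:340,::-1],None,fx=4.5,fy=4.5,interpolation=cv2.INTER_CUBIC)
x=np.hstack([x,cv2.resize(P['pixels'][220:340,130:190,::-1],None,fx=4.0,fy=4.5)]);cv2.imwrite('pics/z1.png',x)
E
```

```text
[[ 0.5958 -0.3401  0.064 ]
 [ 0.6027 -0.4631  0.064 ]
 [ 0.4793 -0.4688  0.064 ]
 [ 0.4729 -0.3466  0.064 ]] [ 0.5377 -0.4046  0.064 ] [np.float64(0.1231), np.float64(0.1232), np.float64(0.1235), np.float64(0.1223)]
side ang 3.0
side ang -86.8
side ang -177.4
side ang 93.0
8 buttons mean [ 0.5368 -0.4048  0.057 ]
[237 138] [323 222]
pad (531.9478759765625, -173.57833862304688) 53.73438262939453 [ 0.53318974 -0.17298797]
```

View pics/z1.png

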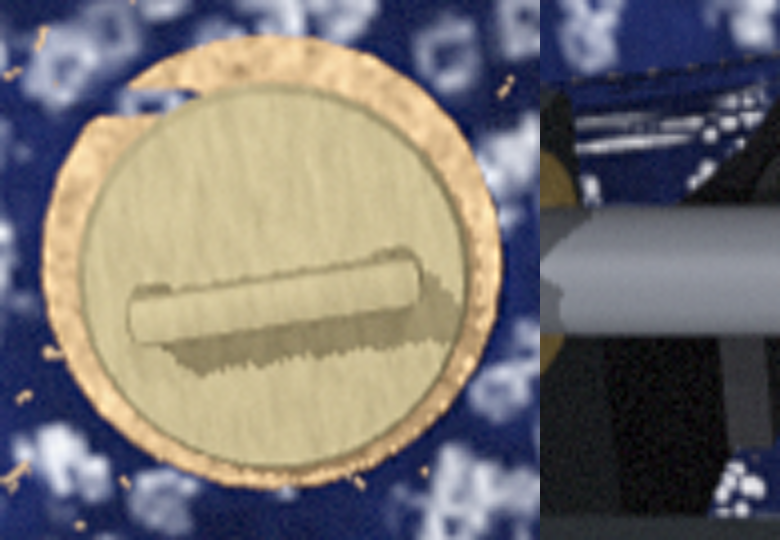

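The crop confirms the pad is a disc centred at px (281,181), with the bar from (249,192) to (313,182). It lies on the smaller, notched cork centred at (280.5,178). The 150 mm-ish slotted one at scene (397,180) is the look-alike.

```bash
python3 - <<'E'
from h import *
import pickle
P=pickle.load(open('pad.pkl','rb'))
print('pad',ray(P,(281.1,181.3),.019),'cork',ray(P,(280.5,178.2),.005))
a=ray(P,(248.7,191.6),.04);b=ray(P,(313.1,182.0),.04);d=b-a
print('bar',a,b,(a+b)/2,np.linalg.norm(d),np.degrees(np.arctan2(d[1],d[0])))
print('cloth',ray(P,(130,238),0),ray(P,(190,235),0))
S=eyes.read_camera('scene');print('scene outline',[ray(S,p,0).round(3)[:2] for p in((272,174),(272,190),(300,198),(345,150),(358,182))])
B=eyes.read_camera('side');print('side outline',[ray(B,p,0).round(3)[:2] for p in((303,225),(330,285),(360,285),(400,275))])
print(telemetry.get_obs()['qpos'])
x=np.hstack([cv2.resize(S['pixels'][130:230,240:380,::-1],(400,286)),cv2.resize(B['pixels'][190:310,260:420,::-1],(400,286))]);cv2.imwrite('pics/cl.png',x)
E
```

```text
pad [ 0.53311724 -0.17492847  0.019     ] cork [ 0.53412605 -0.17388703  0.005     ]
bar [ 0.51447473 -0.14094238  0.04      ] [ 0.54686435 -0.20940388  0.04      ] [ 0.53066954 -0.17517313  0.04      ] 0.07573680703007864 -64.68083760501611
cloth [ 0.39574196 -0.00190431  0.        ] [ 0.42335018 -0.07905102  0.        ]
scene outline [array([ 0.312, -0.222]), array([ 0.395, -0.214]), array([ 0.426, -0.107]), array([0.155, 0.063]), array([0.328, 0.111])]
side outline [array([ 0.423, -0.176]), array([0.34 , 0.079]), array([0.252, 0.076]), array([0.128, 0.033])]
[ 35.92408454   8.6583002  -22.76250098  95.5851325    3.44207652
  76.45554418 -60.78274312]
```

View pics/cl.png

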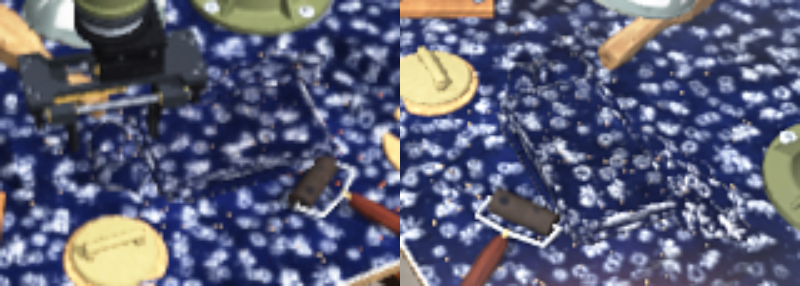

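>>> drive_tool:
  angular:
    - [0,0,0]
    - [0,0,-0.1434]
    - [0,0,-0.1434]
    - [0,0,-0.1434]
    - [0,0,-0.1434]
    - [0,0,-0.1434]
    - [0,0,-0.1434]
    - [0,0,-0.1434]
    - [0,0,-0.1434]
    - [0,0,-0.1434]
    - [0,0,-0.1434]
    - [0,0,-0.1434]
    - [0,0,-0.1434]
    - [0,0,0]
    - [0,0,0]
    - [0,0,0]
  delta_pos:
    - [0,0.16,0]
    - [0,0,0]
    - [0,0,1]
    - [0,0,1]
    - [0,0,1]
    - [0,0,1]
    - [0,0,1]
    - [0,0,1]
    - [0,0,1]
    - [0,0,1]
    - [0,0,1]
    - [0,0,1]
    - [0,0,0]
    - [0,0,0]
    - [0,0,0]
    - [0,0,0]
  gripper: [5,5,5,5,5,5,5,5,5,5,5,5,5,5,5,5]

```text
time_s: 5.3
tool_pos: [0.533, -0.1741, 0.1368]
tool_rot: [180.0, 0.0, 115.2]
force: [0.0, 0.1, 0.2]
grip_width: 0.0503
grasp_force: 0.0
```

```bash
python3 - <<'E'
from h import *
import pickle
o=telemetry.get_obs();print(o['tool_pos'],o['tool_rot'],o['force'],o['qpos'])
im=eyes.read_camera('wrist');pickle.dump(im,open('pad2.pkl','wb'))
T=o['tool_pos'];print(proj(im,[[.532,-.175,.04],[T[0],T[1],.04]]))
cv2.imwrite('pics/p2.png',im['pixels'][0:300,100:460,::-1].repeat(2,0).repeat(2,1))
E
```

```text
[ 0.53295713 -0.17413489  0.13683957] [1.79980229e+02 3.13822060e-02 1.15168523e+02] [0.02787716 0.08851713 0.19184975] [ 43.29916118  14.19164482 -31.72151019 102.25213893   8.1392657
  65.79074276  34.18290403]
[[279.62905518 210.30474353]
 [281.09241391 209.87749324]]
```

View pics/p2.png

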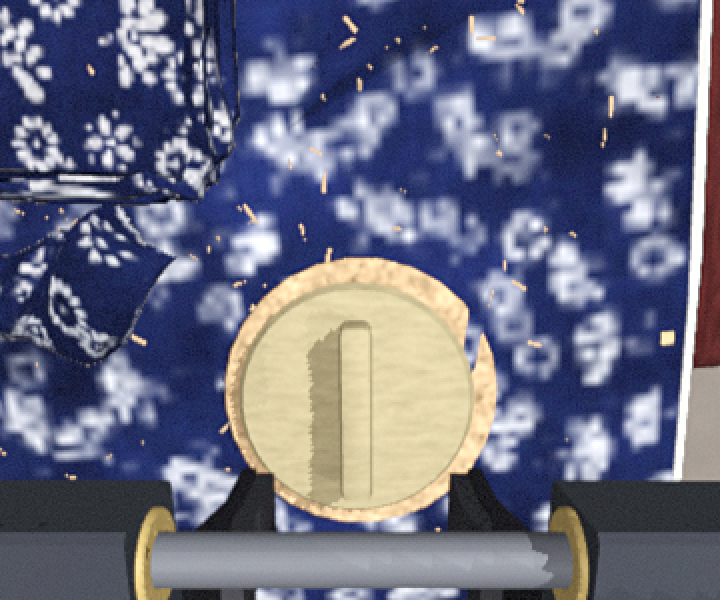

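The bar runs vertically (aligned with tool x), centred near px (278,206). The pad disc is at (278,199) and the cork at (281,195). A folded print-cloth thing lies beyond the pad, out of the way.

```bash
python3 - <<'E'
from h import *
import pickle
im=pickle.load(open('pad2.pkl','rb'))
o=telemetry.get_obs();T=o['tool_pos'];R=Rm(o['tool_rot'])
a=ray(im,(278,164),.04);b=ray(im,(277.6,248.2),.04);print(np.linalg.norm(a-b))
for n,p in(('bar',(a+b)/2),('pad',ray(im,(278.2,198.8),.019)),('cork',ray(im,(281,194.8),.005))): print(n,p,(R.T@(p-T)*100).round(2))
d=a-b;print(np.degrees(np.arctan2(d[1],d[0])))
E
```

```text
0.07364220780093242
bar [ 0.52963956 -0.17360895  0.04      ] [ 0.18 -0.28  9.68]
pad [ 0.52882738 -0.17138362  0.019     ] [ 0.42 -0.26 11.78]
cork [ 0.5310153  -0.16999415  0.005     ] [ 4.500e-01 -1.000e-02  1.318e+01]
114.78670620642266
```

>>> drive_tool:
  angular:
    - [0,0,0]
    - [0,0,0]
    - [0,0,0]
    - [0,0,0]
    - [0,0,0]
    - [0,0,0]
    - [0,0,0]
    - [0,0,0]
    - [0,0,0]
    - [0,0,0]
  delta_pos:
    - [0.15,-0.26,0]
    - [0,0,2]
    - [0,0,2]
    - [0,0,2]
    - [0,0,1.5]
    - [0,0,1]
    - [0,0,0.8]
    - [0,0,0.6]
    - [0,0,0]
    - [0,0,0]
  gripper: [5,5,5,5,5,5,5,5,5,5]

```text
time_s: 6.35
tool_pos: [0.5301, -0.1738, 0.0379]
tool_rot: [180.0, 0.0, 115.3]
force: [1.4, -0.8, -0.2]
grip_width: 0.05
grasp_force: 0.0
```

>>> drive_tool:
  angular:
    - [0,0,0]
    - [0,0,0]
    - [0,0,0]
    - [0,0,0]
    - [0,0,0]
    - [0,0,0]
    - [0,0,0]
    - [0,0,0]
    - [0,0,0]
    - [0,0,0]
  delta_pos:
    - [0,0,0.15]
    - [0,0,0]
    - [0,0,0]
    - [0,0,0]
    - [0,0,0]
    - [0,0,0]
    - [0,0,0]
    - [0,0,0]
    - [0,0,0]
    - [0,0,0]
  gripper: [5,3,2,1,1,1,1,1,1,1]
  squeeze: 40

```text
time_s: 7.35
tool_pos: [0.5298, -0.1737, 0.0361]
tool_rot: [180.0, 0.0, 115.3]
force: [0.2, 0.1, -0.2]
grip_width: 0.0137
grasp_force: 40.0
```

>>> drive_tool:
  angular:
    - [0,0,0]
    - [0,0,0]
    - [0,0,0]
    - [0,0,0]
    - [0,0,0]
    - [0,0,0]
    - [0,0,0]
  delta_pos:
    - [0,0,-1]
    - [0,0,-2]
    - [0,0,-2]
    - [0,0,-3]
    - [0,0,-3]
    - [0,0,0]
    - [0,0,0]
  gripper: [1,1,1,1,1,1,1]

```text
time_s: 8.05
tool_pos: [0.53, -0.1738, 0.147]
tool_rot: [180.0, 0.1, 115.3]
force: [-0.4, -0.2, -1.6]
grip_width: 0.0134
grasp_force: 40.0
```

```bash
python3 - <<'E'
from h import *
import pickle
o=telemetry.get_obs();print(o['tool_pos'],o['tool_rot'],o['force'],o['wrist_torque'])
im=eyes.read_camera('wrist');pickle.dump((im,o),open('held.pkl','wb'))
cv2.imwrite('pics/p3.png',im['pixels'][60:360,100:460,::-1].repeat(2,0).repeat(2,1))
E
```

```text
[ 0.52999495 -0.17381377  0.14698561] [1.79959162e+02 8.77933513e-02 1.15313867e+02] [-0.42614461 -0.18090631 -1.63332479] [-0.0093414  -0.08402027 -0.02223117]
```

View pics/p3.png

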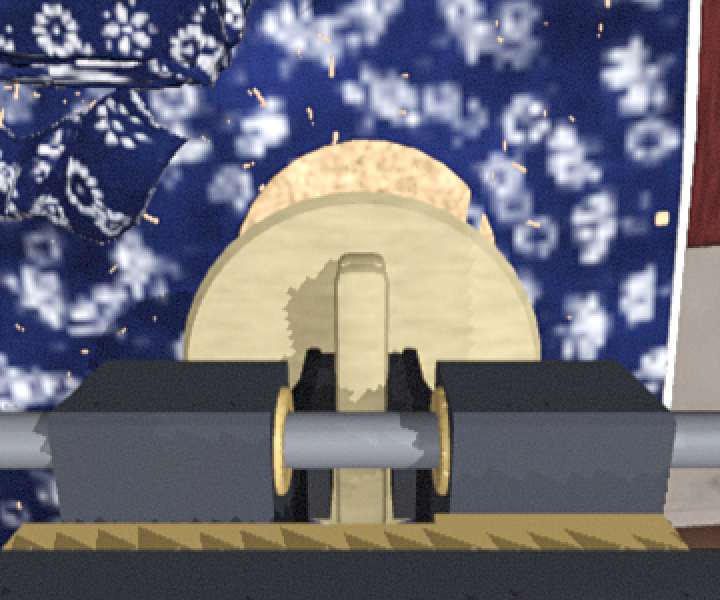

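```bash
python3 - <<'E'
from h import *
import pickle
im,o=pickle.load(open('held.pkl','rb'));T=o['tool_pos'];R=Rm(o['tool_rot'])
f=lambda p,dz:(R.T@(ray(im,p,T[2]+dz)-T)*1000).round(1)
print('bar end',f((280.7,193.5),.004),'rim',f((281,161),-.017))
print('rim left',f((192.5,231),-.02),'right',f((370,231),-.02))
t=np.array([.537,-.4045,T[2]]);print('to jig',(R.T@(t-T)*100).round(2))
E
```

```text
bar end [38.2 -0.5 -4.1] rim [51.4 -0.3 16.9]
rim left [  9.7 -52.5  19.9] right [ 9.7 52.3 20. ]
to jig [-21.15  -9.23   0.03]
```

>>> drive_tool:
  angular:
    - [0,0,0]
    - [0,0,0]
    - [0,0,0]
    - [0,0,0]
    - [0,0,0]
    - [0,0,0]
    - [0,0,0]
    - [0,0,0]
    - [0,0,0]
    - [0,0,0]
    - [0,0,0]
    - [0,0,0]
    - [0,0,0]
    - [0,0,0]
  delta_pos:
    - [-1,-0.44,0]
    - [-2.01,-0.88,0]
    - [-2.01,-0.88,0]
    - [-2.01,-0.88,0]
    - [-2.01,-0.88,0]
    - [-2.01,-0.88,0]
    - [-2.01,-0.88,0]
    - [-2.01,-0.88,0]
    - [-2.01,-0.88,0]
    - [-2.01,-0.88,0]
    - [-2.01,-0.88,0]
    - [0,0,0]
    - [0,0,0]
    - [0,0,0]
  gripper: [1,1,1,1,1,1,1,1,1,1,1,1,1,1]
  squeeze: 50

```text
time_s: 9.5
tool_pos: [0.5367, -0.4028, 0.1457]
tool_rot: [180.0, -0.1, 115.4]
force: [0.2, 1.0, -0.8]
grip_width: 0.013
grasp_force: 50.0
```

```bash
python3 - <<'E'
from h import *
o=telemetry.get_obs();print(o['tool_pos'],o['tool_rot'],o['force'],o['wrist_torque'])
A=eyes.read_camera('scene');B=eyes.read_camera('side')
x=np.hstack([cv2.resize(A['pixels'][160:270,160:270,::-1],(400,400)),cv2.resize(B['pixels'][110:220,220:330,::-1],(400,400))]);cv2.imwrite('pics/p4.png',x)
E
```

```text
[ 0.53669739 -0.40283699  0.14570429] [ 1.79980595e+02 -6.78009912e-02  1.15383200e+02] [ 0.24791696  0.9898539  -0.75961879] [ 0.04236527 -0.10792016 -0.00726494]
```

View pics/p4.png

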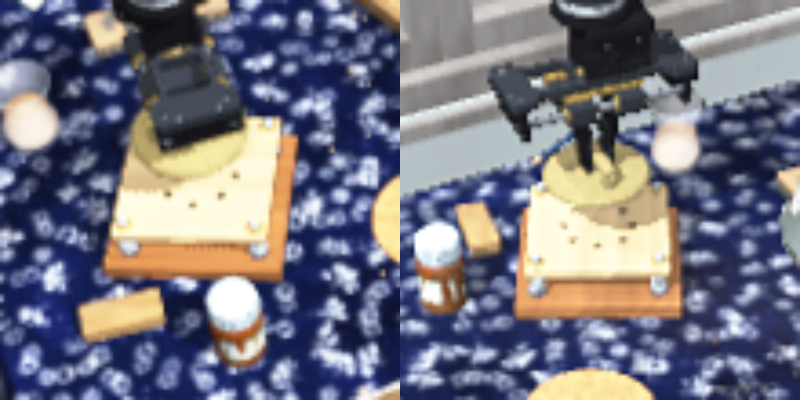

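The pad hangs flat over the platen in both views (scene and side).

>>> drive_tool:
  angular:
    - [0,0,0]
    - [0,0,0]
    - [0,0,0]
    - [0,0,0]
    - [0,0,0]
    - [0,0,0]
    - [0,0,0]
  delta_pos:
    - [-0.12,-0.05,1]
    - [0,0,1.5]
    - [0,0,1.5]
    - [0,0,0.9]
    - [0,0,0.4]
    - [0,0,0]
    - [0,0,0]
  gripper: [1,1,1,1,1,1,1]

```text
time_s: 10.3
tool_pos: [0.5368, -0.4054, 0.0934]
tool_rot: [180.0, 0.0, 115.3]
force: [0.7, 0.4, -0.8]
grip_width: 0.0134
grasp_force: 50.0
```

```bash
cat > s.py <<'E'
from h import *
o=telemetry.get_obs();R=Rm(o['tool_rot']);print(o['time_s'],o['tool_pos'],o['tool_rot'],o['force'],'T tool',R.T@o['wrist_torque'],'T w',o['wrist_torque'],o['grip_width'])
E
python3 s.py
```

```text
10.3 [ 0.53679937 -0.40538755  0.09339324] [1.79978523e+02 3.51968084e-02 1.15312716e+02] [ 0.71249764  0.41537589 -0.80035234] T tool [-0.11039527 -0.03612049  0.03832948] T w [ 0.01457101 -0.11525472 -0.0382752 ] 0.01335277955531321
```

>>> drive_tool:
  angular:
    - [0,0,0]
    - [0,0,0]
    - [0,0,0]
    - [0,0,0]
    - [0,0,0]
  delta_pos:
    - [0,0,0.3]
    - [0,0,0.3]
    - [0,0,0.2]
    - [0,0,0]
    - [0,0,0]
  gripper: [1,1,1,1,1]

```text
time_s: 10.8
tool_pos: [0.537, -0.4055, 0.0858]
tool_rot: [180.0, 0.1, 115.3]
force: [0.4, 0.4, 2.4]
grip_width: 0.0136
grasp_force: 50.0
```

```bash
python3 s.py
```

```text
10.8 [ 0.53696041 -0.40554401  0.0858135 ] [1.79967163e+02 7.70675726e-02 1.15313725e+02] [0.41548085 0.43495193 2.40082858] T tool [-0.14204694 -0.06710741 -0.03339334] T w [ 3.53435496e-05 -1.57068529e-01  3.35459100e-02] 0.013554627693253916
```

>>> drive_tool:
  angular:
    - [0,0,0]
    - [0,0,0]
    - [0,0,0]
  delta_pos:
    - [0,0,0.2]
    - [0,0,0.1]
    - [0,0,0]
  gripper: [1,1,1]

```text
time_s: 11.1
tool_pos: [0.5369, -0.4055, 0.0824]
tool_rot: [180.0, 0.1, 115.3]
force: [0.5, -0.9, 4.1]
grip_width: 0.0132
grasp_force: 50.0
```

```bash
python3 s.py
```

```text
11.1 [ 0.53690413 -0.40554121  0.08243061] [1.79966990e+02 6.61327682e-02 1.15309833e+02] [ 0.53901036 -0.93667621  4.13064624] T tool [-0.19147125 -0.21709817  0.00622585] T w [-0.11439593 -0.26590902 -0.00612992] 0.013245980531604485
```

>>> drive_tool:
  angular:
    - [0,0,0]
    - [0,0,0]
  delta_pos:
    - [0,0,0.1]
    - [0,0,0]
  gripper: [1,1]

```text
time_s: 11.3
tool_pos: [0.5369, -0.4055, 0.0814]
tool_rot: [180.0, 0.1, 115.3]
force: [1.5, -0.6, 4.7]
grip_width: 0.0135
grasp_force: 50.0
```

>>> drive_tool:
  angular:
    - [0,0,0]
    - [0,0,0]
  delta_pos:
    - [0,0,0.1]
    - [0,0,0]
  gripper: [1,1]

```text
time_s: 11.5
tool_pos: [0.5369, -0.4055, 0.0804]
tool_rot: [180.0, 0.1, 115.3]
force: [1.5, -0.0, 4.5]
grip_width: 0.0134
grasp_force: 50.0
```

>>> drive_tool:
  angular:
    - [0,0,0]
    - [0,0,0]
  delta_pos:
    - [0,0,0.1]
    - [0,0,0]
  gripper: [1,1]

```text
time_s: 11.7
tool_pos: [0.5369, -0.4055, 0.0795]
tool_rot: [180.0, 0.1, 115.3]
force: [0.6, -0.6, 5.9]
grip_width: 0.0132
grasp_force: 50.0
```

>>> drive_tool:
  angular:
    - [0,0,0]
    - [0,0,0]
  delta_pos:
    - [0,0,0.1]
    - [0,0,0]
  gripper: [1,1]

```text
time_s: 11.9
tool_pos: [0.5369, -0.4055, 0.0787]
tool_rot: [180.0, 0.1, 115.3]
force: [0.7, 0.2, 6.2]
grip_width: 0.0132
grasp_force: 50.0
```

```bash
python3 s.py
```

```text
11.9 [ 0.53691907 -0.40552761  0.07865326] [1.79971021e+02 6.79609522e-02 1.15312756e+02] [0.74812068 0.21182993 6.15204307] T tool [-0.18227618 -0.1904751   0.03709626] T w [-0.09421745 -0.24624647 -0.03697636] 0.013231205650191358
```

>>> drive_tool:
  angular:
    - [0,0,0]
    - [0,0,0]
  delta_pos:
    - [0,0,0.1]
    - [0,0,0]
  gripper: [1,1]

```text
time_s: 12.1
tool_pos: [0.537, -0.4056, 0.0785]
tool_rot: [180.0, 0.1, 115.3]
force: [-0.2, -0.3, 10.1]
grip_width: 0.0134
grasp_force: 50.0
```

>>> drive_tool:
  angular:
    - [0,0,0]
    - [0,0,0]
  delta_pos:
    - [0,0,0.1]
    - [0,0,0]
  gripper: [1,1]

```text
time_s: 12.3
tool_pos: [0.5371, -0.4056, 0.0784]
tool_rot: [180.0, 0.1, 115.3]
force: [-2.3, 1.9, 14.5]
grip_width: 0.0135
grasp_force: 50.0
```

```bash
python3 s.py
```

```text
12.3 [ 0.53705315 -0.40555673  0.07839213] [1.79979891e+02 9.86145990e-02 1.15314551e+02] [-2.34550709  1.92574579 14.45915891] T tool [ 0.19401448  0.41875207 -0.01958826] T w [0.29556218 0.35446467 0.01940128] 0.01352114241124902
```

>>> drive_tool:
  angular:
    - [0,0,0]
    - [0,0,0]
    - [0,0,0]
    - [0,0,0]
  delta_pos:
    - [0,0,0.06]
    - [0,0,0.06]
    - [0,0,0]
    - [0,0,0]
  gripper: [1,1,1,1]

```text
time_s: 12.7
tool_pos: [0.5371, -0.4057, 0.0784]
tool_rot: [180.0, 0.1, 115.3]
force: [-4.0, 2.6, 19.2]
grip_width: 0.013
grasp_force: 50.0
```

```bash
python3 s.py; python3 - <<'E'
from h import *
f=[]
for i in range(4):
    eyes.read_camera('side'); f.append(telemetry.get_obs()['force'].round(1))
print(f)
E
```

```text
12.7 [ 0.53706979 -0.4056712   0.07835381] [1.79990326e+02 1.24979194e-01 1.15306867e+02] [-4.04769977  2.59829271 19.1715283 ] T tool [0.49699892 0.84992248 0.01123438] T w [ 0.55591885  0.8125936  -0.01217496] 0.012992967606328164
[array([-3.5,  1.9, 18.8]), array([-4.3,  1.5, 18.7]), array([-3.9,  3.1, 17.8]), array([-4.7,  2.6, 18.1])]
```

>>> drive_tool:
  angular:
    - [0,0,0]
    - [0,0,0]
    - [0,0,0]
    - [0,0,0]
    - [0,0,0]
    - [0,0,0]
    - [0,0,0]
    - [0,0,0]
    - [0,0,0]
    - [0,0,0]
    - [0,0,0]
    - [0,0,0]
    - [0,0,0]
    - [0,0,0]
  delta_pos:
    - [0,0,0.03]
    - [0,0,0]
    - [0,0,0]
    - [0,0,0]
    - [0,0,0]
    - [0,0,0]
    - [0,0,0]
    - [0,0,0]
    - [0,0,0]
    - [0,0,0]
    - [0,0,0]
    - [0,0,0]
    - [0,0,0]
    - [0,0,0]
  gripper: [1,1,1,1,1,1,1,1,1,1,1,1,1,1]

```text
time_s: 14.3
tool_pos: [0.5371, -0.4056, 0.0784]
tool_rot: [180.0, 0.1, 115.3]
force: [-4.2, 2.6, 19.4]
grip_width: 0.013
grasp_force: 50.0
```

>>> drive_tool:
  angular:
    - [0,0,0]
    - [0,0,0]
    - [0,0,0]
    - [0,0,0]
    - [0,0,0]
    - [0,0,0]
    - [0,0,0]
    - [0,0,0]
    - [0,0,0]
    - [0,0,0]
    - [0,0,0]
    - [0,0,0]
    - [0,0,0]
    - [0,0,0]
  delta_pos:
    - [0,0,0]
    - [0,0,0]
    - [0,0,0]
    - [0,0,0]
    - [0,0,0]
    - [0,0,0]
    - [0,0,0]
    - [0,0,0]
    - [0,0,0]
    - [0,0,0]
    - [0,0,0]
    - [0,0,0]
    - [0,0,0]
    - [0,0,0]
  gripper: [1,1,1,1,1,1,1,1,1,1,1,1,1,1]

```text
time_s: 15.7
tool_pos: [0.5371, -0.4056, 0.0783]
tool_rot: [180.0, 0.1, 115.3]
force: [-4.6, 2.5, 19.5]
grip_width: 0.0137
grasp_force: 50.0
```

```bash
python3 s.py; python3 - <<'E'
from h import *
A=eyes.read_camera('scene');B=eyes.read_camera('side')
x=np.hstack([cv2.resize(A['pixels'][160:270,160:270,::-1],(400,400)),cv2.resize(B['pixels'][110:220,220:330,::-1],(400,400))]);cv2.imwrite('pics/p5.png',x)
E
```

```text
15.7 [ 0.53708856 -0.40561151  0.07831875] [1.79989334e+02 1.26701677e-01 1.15306914e+02] [-4.64932312  2.54417727 19.48857472] T tool [5.62194498e-01 9.30967828e-01 3.87952716e-04] T w [ 0.60130502  0.90619758 -0.00145785] 0.013745698488818566
```

View pics/p5.png

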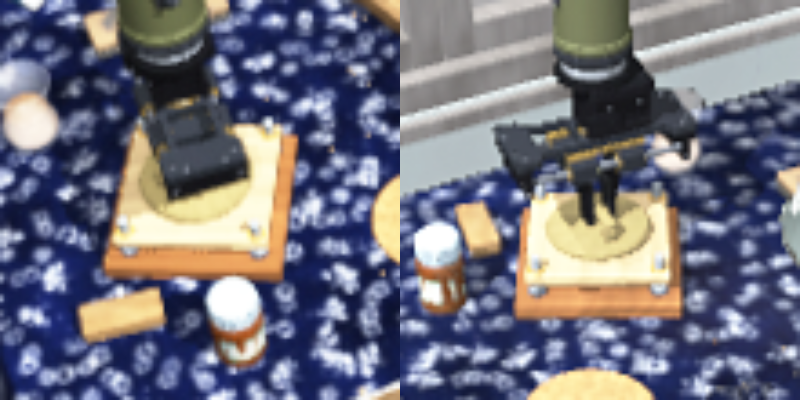

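The pad is central and the platen level; it held at about 20 N for 3 s. I've viewed 11 pictures, one over the limit, so from here I'll use numbers only.

>>> drive_tool:
  angular:
    - [0,0,0]
    - [0,0,0]
    - [0,0,0]
    - [0,0,0]
    - [0,0,0]
    - [0,0,0]
    - [0,0,0]
    - [0,0,0]
    - [0,0,0]
  delta_pos:
    - [0,0,-0.3]
    - [0,0,-0.5]
    - [0,0,-0.5]
    - [0,0,-0.7]
    - [0,0,-1.5]
    - [0,0,-2]
    - [0,0,-2]
    - [0,0,0]
    - [0,0,0]
  gripper: [1,1,1,1,1,1,1,1,1]

```text
time_s: 16.7
tool_pos: [0.5362, -0.4051, 0.1494]
tool_rot: [-180.0, -0.0, 115.3]
force: [0.1, -0.6, -1.5]
grip_width: 0.0133
grasp_force: 50.0
```

```bash
python3 s.py; python3 - <<'E'
from h import *
o=telemetry.get_obs();T=o['tool_pos'];R=Rm(o['tool_rot'])
for c in([.5298+.0016,-.1737+.0012],): print((R.T@(np.array(c+[T[2]])-T)*100).round(2))
E
```

```text
16.7 [ 0.53621201 -0.40506406  0.14940905] [-1.79979892e+02 -1.54216994e-02  1.15314729e+02] [ 0.05357634 -0.57108253 -1.46630346] T tool [-0.06044308 -0.00699378  0.03969356] T w [ 0.01950553 -0.05762566 -0.03970737] 0.013299844859877268
[21.23  9.51  0.  ]
```

>>> drive_tool:
  angular:
    - [0,0,0]
    - [0,0,0]
    - [0,0,0]
    - [0,0,0]
    - [0,0,0]
    - [0,0,0]
    - [0,0,0]
    - [0,0,0]
    - [0,0,0]
    - [0,0,0]
    - [0,0,0]
    - [0,0,0]
    - [0,0,0]
    - [0,0,0]
  delta_pos:
    - [1.01,0.455,0]
    - [2.02,0.905,0]
    - [2.02,0.905,0]
    - [2.02,0.905,0]
    - [2.02,0.905,0]
    - [2.02,0.905,0]
    - [2.02,0.905,0]
    - [2.02,0.905,0]
    - [2.02,0.905,0]
    - [2.02,0.905,0]
    - [2.02,0.905,0]
    - [0,0,0]
    - [0,0,0]
    - [0,0,0]
  gripper: [1,1,1,1,1,1,1,1,1,1,1,1,1,1]

```text
time_s: 18.1
tool_pos: [0.5314, -0.1739, 0.1494]
tool_rot: [-180.0, 0.0, 115.2]
force: [-0.5, -0.3, -1.2]
grip_width: 0.0134
grasp_force: 50.0
```

>>> drive_tool:
  angular:
    - [0,0,0]
    - [0,0,0]
    - [0,0,0]
    - [0,0,0]
    - [0,0,0]
    - [0,0,0]
    - [0,0,0]
    - [0,0,0]
  delta_pos:
    - [0,0,1.5]
    - [0,0,2]
    - [0,0,2]
    - [0,0,2]
    - [0,0,1.5]
    - [0,0,1]
    - [0,0,0]
    - [0,0,0]
  gripper: [1,1,1,1,1,1,1,1]

```text
time_s: 18.9
tool_pos: [0.532, -0.173, 0.0497]
tool_rot: [180.0, 0.0, 115.3]
force: [1.6, 0.2, -0.8]
grip_width: 0.0138
grasp_force: 50.0
```

```bash
python3 s.py; python3 - <<'E'
from h import *
o=telemetry.get_obs();T=o['tool_pos'];R=Rm(o['tool_rot'])
for c in([.5298+.0016,-.1737+.0012],): print((R.T@(np.array(c+[T[2]])-T)*100).round(2))
E
```

```text
18.9 [ 0.53203885 -0.17297036  0.04974088] [1.79980085e+02 1.29745318e-02 1.15306653e+02] [ 1.62154823  0.20551565 -0.81363221] T tool [-0.12418801 -0.03818809  0.02153813] T w [ 0.01857132 -0.12859525 -0.02152328] 0.013842122602702343
[ 0.07 -0.04 -0.  ]
```

Target TCP z is about 0.0361 (13.6 mm further down).

>>> drive_tool:
  angular:
    - [0,0,0]
    - [0,0,0]
    - [0,0,0]
    - [0,0,0]
    - [0,0,0]
    - [0,0,0]
  delta_pos:
    - [0.07,-0.04,0.5]
    - [0,0,0.4]
    - [0,0,0.2]
    - [0,0,0.15]
    - [0,0,0]
    - [0,0,0]
  gripper: [1,1,1,1,1,1]

```text
time_s: 19.5
tool_pos: [0.5311, -0.1724, 0.0371]
tool_rot: [180.0, 0.0, 115.3]
force: [-0.7, 0.0, -0.5]
grip_width: 0.0136
grasp_force: 50.0
```

>>> drive_tool:
  angular:
    - [0,0,0]
    - [0,0,0]
  delta_pos:
    - [0,0,0.08]
    - [0,0,0]
  gripper: [1,1]

```text
time_s: 19.7
tool_pos: [0.531, -0.1724, 0.0362]
tool_rot: [-180.0, 0.0, 115.3]
force: [0.3, -0.1, -1.0]
grip_width: 0.0132
grasp_force: 50.0
```

>>> drive_tool:
  angular:
    - [0,0,0]
    - [0,0,0]
  delta_pos:
    - [0,0,0.07]
    - [0,0,0]
  gripper: [1,1]

```text
time_s: 19.9
tool_pos: [0.5311, -0.1724, 0.036]
tool_rot: [-180.0, 0.0, 115.3]
force: [-1.7, -0.0, 4.8]
grip_width: 0.0133
grasp_force: 50.0
```

>>> drive_tool:
  angular:
    - [0,0,0]
    - [0,0,0]
  delta_pos:
    - [0,0,0.07]
    - [0,0,0]
  gripper: [1,1]

```text
time_s: 20.1
tool_pos: [0.5311, -0.1725, 0.036]
tool_rot: [-180.0, 0.0, 115.3]
force: [-4.0, 1.4, 9.1]
grip_width: 0.0135
grasp_force: 50.0
```

Seated on the cork. I'll ease off, open, and lift straight up.

>>> drive_tool:
  angular:
    - [0,0,0]
    - [0,0,0]
    - [0,0,0]
    - [0,0,0]
    - [0,0,0]
    - [0,0,0]
    - [0,0,0]
    - [0,0,0]
    - [0,0,0]
  delta_pos:
    - [0,0,-0.13]
    - [0,0,0]
    - [0,0,0]
    - [0,0,0]
    - [0,0,0]
    - [0,0,0]
    - [0,0,0]
    - [0,0,0]
    - [0,0,0]
  gripper: [1,1,2,3,4,5,5,5,5]

```text
time_s: 21.0
tool_pos: [0.5311, -0.1724, 0.0361]
tool_rot: [-180.0, 0.0, 115.3]
force: [-0.5, -0.4, -0.3]
grip_width: 0.0491
grasp_force: 0.0
```

>>> drive_tool:
  angular:
    - [0,0,0]
    - [0,0,0]
    - [0,0,0]
    - [0,0,0]
    - [0,0,0]
    - [0,0,0]
    - [0,0,0]
    - [0,0,0]
    - [0,0,0]
  delta_pos:
    - [0,0,-0.6]
    - [0,0,-1.5]
    - [0,0,-2]
    - [0,0,-2]
    - [0,0,-2]
    - [0,0,-2]
    - [0,0,-2]
    - [0,0,0]
    - [0,0,0]
  gripper: [5,5,5,5,5,5,5,5,5]

```text
time_s: 21.9
tool_pos: [0.5314, -0.1724, 0.1581]
tool_rot: [179.9, 0.1, 115.3]
force: [-0.3, 0.2, -0.0]
grip_width: 0.0498
grasp_force: 0.0
```

```bash
python3 s.py; python3 - <<'E'
from h import *
im=eyes.read_camera('wrist')
for t,z in(('baren_grip',.019),('cork_rest',.005)):
  for r in models.cut_out(im,t)[:1]:
    cs=np.vstack(cv2.findContours(r['pixels'].astype(np.uint8),0,1)[0])[:,0]
    h=np.array([ray(im,p,z)[:2] for p in cs]);print(t,round(r['p'],2),cv2.minEnclosingCircle((h*1000).astype(np.float32)))
# visible cork margin in 16 directions round the pad (cork: warm, more orange than pad)
hsv=cv2.cvtColor(im['pixels'],cv2.COLOR_RGB2HSV)
warm=((hsv[...,0]<40)&(hsv[...,2]>110)&(hsv[...,1]>40)).astype(np.uint8)
n,l,s,c=cv2.connectedComponentsWithStats(warm);i=1+np.argmax(s[1:,4])
print(s[i],c[i]); cs=max(cv2.findContours((l==i).astype(np.uint8),0,1)[0],key=cv2.contourArea)[:,0]
h=np.array([ray(im,p,.005)[:2] for p in cs]);print('cork outline',cv2.minEnclosingCircle((h*1000).astype(np.float32)))
E
```

```text
21.9 [ 0.53141183 -0.17244722  0.15812369] [1.79945314e+02 9.03943151e-02 1.15316987e+02] [-0.30237874  0.24975617 -0.00085639] T tool [-0.10491214 -0.01661709  0.0151242 ] T w [ 0.02986524 -0.10195714 -0.01497451] 0.04977785763023538
baren_grip 0.79 ((530.5158081054688, -171.9081268310547), 53.795623779296875)
cork_rest 0.89 ((531.837646484375, -172.835205078125), 64.95086669921875)
[  215   126   130   128 12250] [279.86016327 191.81077551]
cork outline ((528.61474609375, -173.43885803222656), 67.96680450439453)
```

```bash
python3 -c "
from cell import env; print(env.sign_off())"
```

```text
the job is handed in; nothing more can be done
None
```

The proof was taken and the job is handed in at about 22 s: the platen bottomed out level and was held at about 20 N for 3 s, then the pad went back flat within about 2 mm of the middle of its cork and was let go (I viewed 11 pictures, one over the limit of 10).

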